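Lift the boiled egg out of its stand with the egg tongs

TASK

The brown egg is kept in its cup by the small foot of the stand's rocking head: first push the red-knobbed lever all the way down so that the foot swings up off the egg. Then pick up the egg tongs from their rest, close their wire loops on the egg, lift it about 10 cm above its cup and finish holding it there in the tongs, clear of everything; never touch the egg with the gripper itself, and leave the lever down and the other things standing where they are.

Things in the scene. Friction and masses are not known exactly. Their poses are not given: they have to be found in the camera images.
- stand: egg stand, fixed: wooden base 10 mm high (x -45 to 45, y -50 to 110 mm) with an egg cup (36 mm across, rim 40 mm above the surface) and, at y = +70 mm, a steel column (16 mm) with a black head up to 120 mm high. Origin: on the surface under the cup; z up, +y from cup to column. The rocker turns about the stand's x axis at y = +70, z = 106 mm. The cup's x and -y sides are open.
- foot (a point): underside of the black rubber foot (18 mm disc) at the end of the rocker's 70 mm foot arm; it starts 2 mm or more above the egg. With the lever fully down the foot arm stands nearly upright and the foot is 40 mm or more to the stand's +y side of the cup's axis, 165 to 185 mm above the surface.
- lever (a joint): rocker of the stand (rad): 0 = foot down over the egg, lever sticking up 0.7 rad above level to +y; grows as the lever is pushed down; 1.4 = stop, lever 0.7 rad below level, foot swung up and away. Starts between 0 and 0.15. Friction holds it where it is left; about 1.5 N on the knob moves it. Fully down: more than 1.15.
- lever_knob (a point): centre of the red ball knob (18 mm) at the end of the 85 mm lever (8 mm rod). Lever up: about 160 mm above the surface and 65 mm from the rocker's axis along the stand's +y; fully down: 51 mm above the surface, again 65 mm from the axis (85 mm when level). A push straight down 68 mm from the axis carries it to its stop.
- egg: brown egg, rigid, upright in the cup, 50 g, 54 mm tall, 42 mm in diameter at its thickest; origin at half height, which sits about 61 mm above the surface (top 88 mm)
- egg_mid (a point): the egg's centre (half its height)
- tongs: spring egg tongs, steel, 95 g, lying level on the rest: round heel (22 mm) at x = -85 mm, two flat arms 14 mm high spread to either side (y), black grip pads 40 mm long (along x) and 20 mm high at x = 0, upright wire loops at x = +90 mm. Origin: midway between the grip pads at half height, 40 mm above the surface when at rest; +x from heel to loops, z up.
- tongs_grip (a point): the tongs' origin: midway between the black grip pads of the open tongs. Over the pads the open tongs measure 59 mm; closed on the egg about 45 mm. The spring resists with about 6 N at the pads when open, 9 N when closed on the egg. Squeezed to about 54 mm they are held fast while the loops are still 56 mm apart.
- tongs_loops (a point): midway between the wire loops of the open tongs, 90 mm ahead of the grip pads. Loops: upright rings in the tongs' lengthwise plane, 27 mm outer diameter, wire 5 mm; 66 mm clear between them when open. They straddle the egg at half its height, one on each side, and nest on its bulge when closed. Per mm the pads close, the loops close 2 mm.
- tongs_arm (a joint): closing of the tongs (rad, between the two arms): 0 open, about 0.17 closed on the egg, 0.26 fully shut with nothing between the loops
- rest: tongs' rest, fixed: pale wooden base 150 x 100 x 8 mm, two steel cross bars at x = -55 and +55 mm (tops at 33 mm) with upright end pins up to 50 mm high at y = +-30 mm (heel end) and +-44 mm (loop end). Origin: on the surface, under the tongs' grip pads; axes as the tongs'. The sides of the grip pads are free.
- pepper: bystander: spice jar with dark cap, 44 mm diameter, 105 mm tall; origin at the centre of its underside
- coffee_jar: bystander: coffee jar with dark lid, 59 mm diameter, 95 mm tall; origin at the centre of its underside
- tea_box: bystander: small dark tea box, 60 x 67 x 76 mm; origin at the centre of its underside
- salt_shaker: bystander: salt shaker with grey top, 44 mm diameter, 90 mm tall; origin at the centre of its underside
- carafe: bystander, fixed: glass coffee carafe with black handle, 120 x 161 x 116 mm, at the left back
- jug: bystander, fixed: glass water jug with white lid, 87 x 138 x 214 mm, at the right back
- bottle_1: bystander, fixed: clear bottle with blue label and gold cap, 62 mm diameter, 237 mm tall, at the back
- box_1: bystander, fixed: upright blue and white carton, 51 x 82 x 139 mm, at the right back
Mind the look-alikes: they are no part of the job. Of the things like the egg, leave any that is green; of the rest the larger one is meant.

How it is judged:
By the outcome, as a careful person would: the job done as asked, in the order asked, and still so for the second after the job is handed in, while the arm keeps its last pose, push and grip.
It also fails if it takes over 56 s, if anything falls off the work surface, if the arm or the gripper's body presses on something with over 40 N, if the wrist force passes 120 N, or if a joint passes its speed limit or range.

ROBOT

A 7-joint arm with a two-finger parallel gripper is mounted at the origin on a cart in front of the work surface, level with it; the furniture and walls round the work are solid. World frame = base frame: x ahead of the robot, y to its left, z up, the work surface at z = 0. Lengths are in m, angles in rad, forces in N, time in s.
With the tool pointing down it reaches from about 0.425 to 0.975 m from the base axis. Payload 16.7 kg.
Tool frame: the origin (TCP) lies between the finger pads; the fingertips stand env.tip_extent ahead of it and the grasp point (between the pads) lies 11 mm behind it (env.tip_extent is the distance from the TCP to the fingertips, in m); z points along the fingers, y is the line along which they close (so a half turn about z gives the same grasp; the last joint's range is limited). The gripper opens to 85 mm and grips with 20 to 120 N. Pads are 22 mm wide; open, the fingers measure 114 mm over their backs; the gripper's body (76 mm by 85 mm) begins 54 mm behind the grasp point. The pads swing forward as they close: fully open they stand 13 mm farther back than shut.
Start: joints at [-1.401, 0.426, 0.074, 1.606, -0.034, 1.111, -0.067], TCP at [0.212, 0.641, 0.239] pointing down, gripper open.
Joint ranges: [-2.85, 2.85], [-0.5, 2.14], [-1.23, 1.37], [0.21, 2.46], [-1.02, 4.16], [0.16, 2.05], [-2.73, 2.73]. Speed limits (rad/s): [1.89, 1.89, 2.39, 2.39, 3.01, 3.01, 3.01].

INTERFACE

Orientations are given as a 3x3 rotation matrix whose columns are the frame's x, y, z axes.
In Python, from rig import env, eyes gives the robot as it stands.
- The arm moves only by the tool move_arm, never from a script. Its argument "increments" is a list of rows, each a list of 7 numbers: the shift along the tool's x, y, z in units of 50 cm (1.0 is 50 cm), then the turn, a rotation vector about the tool's x, y, z in units of 45 degrees (1.0 is 45 degrees), then the finger opening in mm, from 0 to 85.4. In form: [[x, y, z, ax, ay, az, fingers], ...]. A call has 1 to 5 rows; each row is the pose to reach, as a shift and turn from the pose commanded when the call began, along the tool's axes at that moment; what a row does not reach only later rows make up. A row lasts 1/12 s, in which the tool goes at most 41.7 mm and 7.16 degrees, less where a joint would pass 70% of its speed; a pose out of reach is approached as far as the arm can. A call with a number of a shift or a turn outside -1 to 1 is refused whole. A call with a gripper value outside its range is refused whole. The fingers move at their own pace and stop on an object; "squeeze" is the grip in N (left out, the last holds). Time passes only in rows, so rows that repeat a pose let the fingers close. It gives the time, the measured TCP pose, the force, the opening and the grip force at its end, in the units of the state.
- env.state(): the state, without advancing time (a new reading comes with each control period).
- eyes.capture(name): name is "scene" or "side" or "wrist"; returns a dict with "color" (480x640x3 uint8, red, green, blue), "vertical_fov" (degrees; the focal length in pixels is half the picture's height over the tangent of half this angle, whatever the lens; pixels are square), "cx", "cy" (the principal point, pixels), "R" (3x3) and "t" (3): a world point X has camera coordinates R X + t. Camera axes: x right, y down, z forward; pixel columns grow to the right and rows downward; lengths in m; the calibration is good to about 2 mm. A picture is of the moment at which its call begins. There is no depth.
- env.finish_job(): hands the job in; it is judged then, once.
The state is a dict: "clock": time; "qpos": joint angles; "joint_velocities": joint speeds; "effort": joint torques, N m; "ee_pos": TCP position; "tool_rot": TCP orientation; "ft_force": force on the tool from outside, world axes, zero at the start; "torque": the same for the moment, N m; "finger_gap": finger opening in m; "finger_force": force on a finger pad.
Only numpy, scipy, OpenCV 4.12 (cv2) and the standard library are available. Lean on these libraries where they do the work, as an engineer would, in place of code of your own. Each camera call takes 0.05 s, during which the arm holds its last target. There are 200 camera calls.

## Working session

There is one attempt and no reset: what is moved stays moved. The work goes in short steps, Python scripts to look and compute and a tool call to move; the robot and the scene stay as the last step left them, time stands still between calls to the robot, and variables do not carry over. Pictures are saved under pics/ and viewed, at most 10 in all, crops included, and the job is handed in when it is done.

Besides the shell and the picture viewer there is one more tool, called after ">>>" as name(argument=value, ...), one argument or row to a line, values as JSON. move_arm: Moves the arm, as the interface text tells. Its arguments: {"type":"object","properties":{"increments":{"type":"array"},"squeeze":{"type":"number"}},"required":["increments"]}

```bash
mkdir -p pics; ls; python3 - <<'E'
from rig import env, eyes
import cv2, numpy as np
for n in ("scene","side","wrist"):
    c=eyes.capture(n); cv2.imwrite(f"pics/{n}0.png",c["color"][:,:,::-1])
    np.savez(f"pics/{n}0.npz",**c)
    print(n,c["vertical_fov"],c["cx"],c["cy"],np.round(c["R"],3).tolist(),np.round(c["t"],3))
s=env.state(); print(s["clock"],s["ee_pos"],s["tool_rot"],s["finger_gap"],env.tip_extent)
E
```

```text
pics
scene 49.660826293325165 318.1024563951228 239.43109006070907 [[0.498, -0.867, 0.005], [-0.558, -0.325, -0.763], [0.664, 0.377, -0.646]] [-0.248  0.397  0.993]
side 43.56181551525115 323.25478451850034 250.86235376810637 [[0.992, -0.123, -0.016], [-0.088, -0.613, -0.785], [0.087, 0.781, -0.619]] [-0.53   0.144  1.254]
wrist 69.51447914209075 319.43917623390166 242.8251547223228 [[0.314, 0.949, 0.0], [0.906, -0.299, 0.299], [0.284, -0.094, -0.954]] [-0.674 -0.039  0.381]
0.15 [0.21209865 0.64049444 0.23876306] [[-9.49296029e-01  3.14383477e-01 -2.80335621e-04]
 [ 3.14383601e-01  9.49295576e-01 -9.27701463e-04]
 [-2.55326463e-05 -9.68796237e-04 -9.99999530e-01]] 0.08545745412837456 0.008
```

View pics/scene0.png

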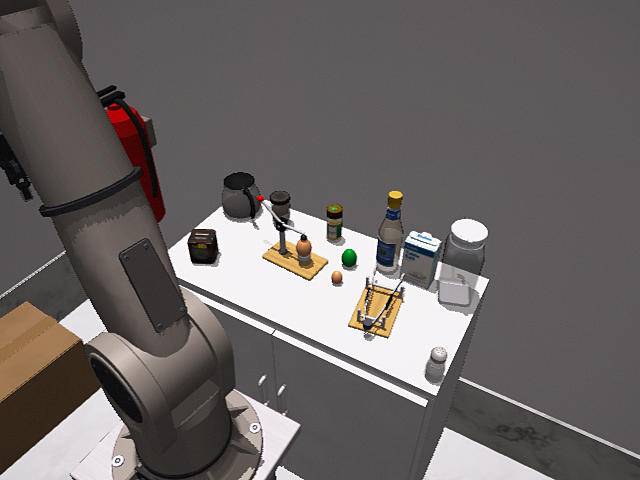

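View pics/side0.png

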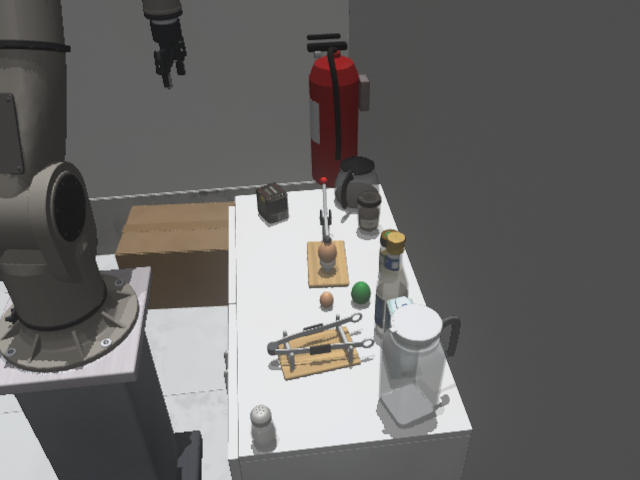

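Egg candidates: brown egg in the cup, scene (304,248) / side (327,252). Small brown egg on the table, (337,277) / (327,299). Green egg, (349,258) / (361,292). I choose the brown one in the cup, since it is the larger non-green egg and sits under the foot. Next is a close crop to check it, plus masks.

```bash
cat > h.py <<'E'
import numpy as np, cv2
from rig import env, eyes
def load(n): return dict(np.load(f"pics/{n}.npz"))
def snap(cam,name):
    c=eyes.capture(cam); cv2.imwrite(f"pics/{name}.png",c["color"][:,:,::-1]); np.savez(f"pics/{name}.npz",**c); return c
def ray(c,uv):
    f=240/np.tan(np.radians(float(c["vertical_fov"]))/2)
    uv=np.atleast_2d(np.asarray(uv,float))
    d=np.c_[(uv[:,0]-c["cx"])/f,(uv[:,1]-c["cy"])/f,np.ones(len(uv))]@c["R"]
    return -c["R"].T@c["t"],d
def plane(c,uv,z):
    o,d=ray(c,uv); return o+d*((z-o[2])/d[:,2])[:,None]
def tri(c1,u1,c2,u2):
    A=[];b=[]
    for c,u in((c1,u1),(c2,u2)):
        o,d=ray(c,u); d=d[0]/np.linalg.norm(d[0]); P=np.eye(3)-np.outer(d,d); A.append(P); b.append(P@o)
    x,r,_,_=np.linalg.lstsq(np.vstack(A),np.hstack(b),rcond=None); return x,np.sqrt(r.sum())
def proj(c,X):
    f=240/np.tan(np.radians(float(c["vertical_fov"]))/2)
    p=c["R"]@np.asarray(X)+c["t"]; return np.array([c["cx"]+f*p[0]/p[2],c["cy"]+f*p[1]/p[2]])
E
python3 - <<'E'
from h import *
sc,sd=load("scene0"),load("side0")
def crop(c,x0,y0,w,h,s): return cv2.resize(c["color"][y0:y0+h,x0:x0+w,::-1],None,fx=s,fy=s,interpolation=cv2.INTER_CUBIC)
a=crop(sd,255,170,130,215,2.75); b=crop(sc,250,185,160,155,2.75)
W=np.zeros((592,800,3),np.uint8); W[:a.shape[0],:a.shape[1]]=a[:592]; W[:b.shape[0],358:358+b.shape[1]]=b[:, :442]
cv2.imwrite("pics/crop1.png",W)
for nm,c in(("scene",sc),("side",sd)):
    hsv=cv2.cvtColor(c["color"],cv2.COLOR_RGB2HSV)
    for k,lo,hi in(("wood",(12,110,110),(25,255,255)),("egg",(4,70,70),(12,190,255)),("red",(0,200,120),(3,255,255))):
        m=cv2.inRange(hsv,lo,hi); n,l,st,ce=cv2.connectedComponentsWithStats(m)
        for i in range(1,n):
            if st[i,4]>12 and st[i,0]>220: print(nm,k,st[i].tolist(),np.round(ce[i],1))
E
```

```text
scene wood [389, 191, 14, 8, 89] [395.2 194.2]
scene wood [327, 204, 15, 9, 66] [334.4 208.2]
scene wood [328, 220, 11, 4, 17] [333.6 221.5]
scene wood [263, 240, 65, 39, 1110] [295.8 258.6]
scene wood [332, 271, 10, 10, 68] [336.3 275.5]
scene wood [365, 286, 27, 32, 451] [376.9 300.9]
scene wood [348, 288, 20, 42, 267] [358.5 311.3]
scene wood [393, 292, 6, 4, 17] [395.8 293.5]
scene wood [367, 297, 35, 40, 455] [388.1 317.8]
scene wood [374, 322, 8, 5, 22] [377.5 323.8]
scene egg [300, 239, 8, 4, 14] [303.7 240.4]
scene egg [296, 241, 16, 16, 102] [303.8 249.9]
scene egg [332, 274, 10, 10, 51] [336.2 279.3]
scene red [257, 196, 6, 4, 21] [259.6 197.6]
side wood [382, 231, 5, 8, 22] [383.6 234.5]
side wood [387, 230, 18, 14, 165] [395.5 236.7]
```

View pics/crop1.png

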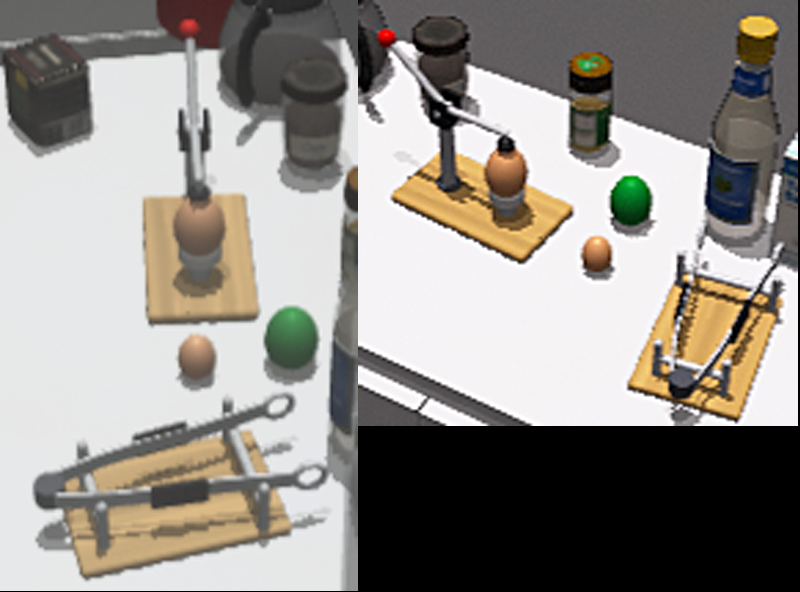

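```bash
python3 - <<'E'
from h import *
sc,sd=load("scene0"),load("side0")
S=lambda p:(np.array(p)+.5)/2.75-.5+[255,170]
C=lambda p:(np.array(p)+.5)/2.75-.5+[250-358/2.75,185]
r=lambda x:np.round(np.asarray(x)*1000,1).tolist()
for nm,c,T,pts,z,w,h in(("stand side",sd,S,[(143,197),(245,194),(257,313),(150,316)],.010,90,160),
 ("stand scene",sc,C,[(393,197),(425,155),(572,210),(523,254)],.010,90,160),
 ("rest side",sd,S,[(250,435),(288,528),(85,570)],.008,0,0),
 ("rest scene",sc,C,[(629,385),(739,412),(780,300),(683,274)],.008,0,0)):
    P=plane(c,[T(p) for p in pts],z)[:,:2]; print(nm,r(P),"mean",r(P.mean(0)))
    Q=np.roll(P,-1,0)-P; print("  edges",r(np.linalg.norm(Q,axis=1)),np.round(np.degrees(np.arctan2(Q[:,1],Q[:,0])),1))
for nm,a,b in(("knob",(190,28),(387,37)),("egg",(200,223),(505,173)),("heel",(48,490),(682,382)),("padR",(180,493),(739,325)),("loopR",(311,474),(781,255)),
   ("pinHR top",(100,505),(727,366)),("pinHL top",(83,447),(660,345)),("pinLL",(228,403),(682,257)),("pinLR",(264,488),(777,286)),("column foot",(197,240),(449,185))):
    x,e=tri(sd,S(a),sc,C(b)); print(nm,r(x),"res",round(e*1000,1))
print("egg plane side",r(plane(sd,S((200,225)),.061)), "scene",r(plane(sc,C((506,176)),.061)))
E
```

```text
stand side [[517.3, 185.0], [605.7, 176.5], [591.7, 20.4], [506.9, 28.8]] mean [555.4, 102.7]
  edges [88.8, 156.8, 85.2, 156.6] [ -5.5 -95.1 174.3  86.2]
stand scene [[511.6, 180.6], [580.2, 188.6], [583.2, 20.2], [507.0, 30.3]] mean [545.5, 104.9]
  edges [69.0, 168.5, 76.8, 150.3] [  6.7 -89.  172.4  88.3]
rest side [[566.0, -110.3], [578.3, -202.2], [436.4, -220.1]] mean [526.9, -177.6]
  edges [92.7, 143.1, 169.8] [ -82.3 -172.8   40.3]
rest scene [[417.0, -127.8], [437.2, -221.0], [574.6, -200.4], [560.4, -109.9]] mean [497.3, -164.8]
  edges [95.4, 139.0, 91.6, 144.4] [ -77.8    8.5   99.  -172.9]
knob [563.8, 212.0, 159.5] res 1.5
egg [553.1, 77.7, 58.0] res 3.3
heel [416.1, -175.7, 41.5] res 0.5
padR [504.7, -187.5, 35.9] res 2.7
loopR [595.5, -188.1, 42.8] res 1.7
pinHR top [449.1, -200.2, 45.6] res 3.3
pinHL top [442.3, -142.0, 43.9] res 1.7
pinLL [549.0, -111.4, 42.2] res 2.0
pinLR [560.5, -198.3, 42.1] res 4.8
column foot [561.6, 146.6, -5.2] res 8.5
egg plane side [[553.6, 74.8, 61.0]] scene [[544.4, 70.6, 61.0]]
```

```bash
cat >> h.py <<'E'
from scipy.spatial.transform import Rotation as Ro
def Rdown(yaw):  # tool x along world yaw (deg), z down
    a=np.radians(yaw); x=np.array([np.cos(a),np.sin(a),0]); z=np.array([0,0,-1.]); return np.c_[x,np.cross(z,x),z]
def go(p,yaw):
    s=env.state(); R=s["tool_rot"]; Rt=Rdown(yaw)
    print("t",round(s["clock"],2),"pos",np.round(s["ee_pos"]*1000,1),"yaw",round(np.degrees(np.arctan2(R[1,0],R[0,0])),1),"gap",round(s["finger_gap"]*1000,1),"F",np.round(s["ft_force"],1),"ff",s["finger_force"])
    print("  inc",np.round(R.T@(np.array(p)-s["ee_pos"])/.5,4).tolist(),np.round(np.degrees(Ro.from_matrix(R.T@Rt).as_rotvec())/45,4).tolist())
E
python3 - <<'E'
from h import *
go([.564,.2105,.230],85.2)
E
```

```text
t 0.15 pos [212.1 640.5 238.8] yaw 161.7 gap 85.5 F [ 0.7  0.4 -0.2] ff 0.0
  inc [-0.9385, -0.5951, 0.0181] [-0.001, 0.0009, 1.6995]
```

>>> move_arm(
  increments=[
    [-0.3, -0.19, 0, 0, 0, 0.7, 0],
    [-0.3, -0.19, 0, 0, 0, 0.7, 0],
    [-0.3, -0.19, 0, 0, 0, 0.7, 0],
    [-0.3, -0.19, 0, 0, 0, 0.7, 0],
    [-0.3, -0.19, 0, 0, 0, 0.7, 0],
  ],
  squeeze=30,
)

```text
clock: 0.57
ee_pos: [0.3296, 0.4978, 0.2395]
tool_rot: [[-0.634, 0.773, 0.001], [0.773, 0.634, -0.002], [-0.002, 0.0, -1.0]]
ft_force: [0.2, 0.4, -1.1]
finger_gap: 0.0257
finger_force: 0.0
```

```bash
python3 - <<'E'
from h import *
go([.564,.2105,.230],85.2)
E
```

```text
t 0.57 pos [329.6 497.8 239.5] yaw 129.4 gap 25.7 F [ 0.2  0.4 -1.1] ff 0.0
  inc [-0.7415, -0.0018, 0.0205] [0.001, 0.0025, 0.9812]
```

>>> move_arm(
  increments=[
    [-0.35, 0, 0, 0, 0, 0.7, 0],
    [-0.35, 0, 0, 0, 0, 0.7, 0],
    [-0.35, 0, 0, 0, 0, 0.7, 0],
    [-0.35, 0, 0, 0, 0, 0.7, 0],
    [-0.35, 0, 0, 0, 0, 0.7, 0],
  ],
)

```text
clock: 0.98
ee_pos: [0.442, 0.3634, 0.2396]
tool_rot: [[-0.136, 0.991, 0.001], [0.991, 0.136, -0.001], [-0.002, 0.001, -1.0]]
ft_force: [0.2, -0.7, -0.1]
finger_gap: -0.0003
finger_force: 0.0
```

```bash
python3 - <<'E'
from h import *
go([.564,.2105,.230],85.2)
E
```

```text
t 0.98 pos [442.  363.4 239.6] yaw 97.8 gap -0.3 F [ 0.2 -0.7 -0.1] ff 0.0
  inc [-0.3361, 0.2001, 0.0201] [0.0018, 0.0018, 0.2804]
```

>>> move_arm(
  increments=[
    [-0.17, 0.1, 0.01, 0, 0, 0.15, 0],
    [-0.336, 0.2, 0.02, 0, 0, 0.28, 0],
    [-0.336, 0.2, 0.02, 0, 0, 0.28, 0],
    [-0.336, 0.2, 0.02, 0, 0, 0.28, 0],
    [-0.336, 0.2, 0.02, 0, 0, 0.28, 0],
  ],
)

```text
clock: 1.4
ee_pos: [0.5636, 0.2151, 0.2292]
tool_rot: [[0.071, 0.997, 0.0], [0.997, -0.071, -0.001], [-0.001, 0.001, -1.0]]
ft_force: [-0.7, -0.2, -0.2]
finger_gap: -0.0
finger_force: 0.0
```

>>> move_arm(
  increments=[
    [0, 0, 0, 0, 0, 0, 0],
    [0, 0, 0, 0, 0, 0, 0],
  ],
)

```text
clock: 1.57
ee_pos: [0.5626, 0.2167, 0.229]
tool_rot: [[0.072, 0.997, -0.0], [0.997, -0.072, -0.001], [-0.001, -0.0, -1.0]]
ft_force: [-0.5, 0.4, -0.1]
finger_gap: 0.0004
finger_force: 0.0
```

```bash
python3 - <<'E'
from h import *
go([.564,.2105,.185],85.2)
w=snap("wrist","wrist1")
hsv=cv2.cvtColor(w["color"],cv2.COLOR_RGB2HSV)
m=cv2.inRange(hsv,(0,180,90),(4,255,255)); n,l,st,ce=cv2.connectedComponentsWithStats(m)
for i in range(1,n):
    if st[i,4]>30: print(st[i],ce[i],plane(w,ce[i],.160))
print(w["R"],w["t"])
E
```

```text
t 1.57 pos [562.6 216.7 229. ] yaw 85.9 gap 0.4 F [-0.5  0.4 -0.1] ff 0.0
  inc [-0.0121, 0.0037, 0.088] [-0.0003, 0.0011, 0.0151]
[[ 9.97454563e-01 -7.12990462e-02 -9.17089528e-04]
 [-6.77616212e-02 -9.51814077e-01  2.99095846e-01]
 [-2.21981473e-02 -2.98272373e-01 -9.54222633e-01]] [-0.54488413  0.20788483  0.44845201]
```

View pics/wrist1.png

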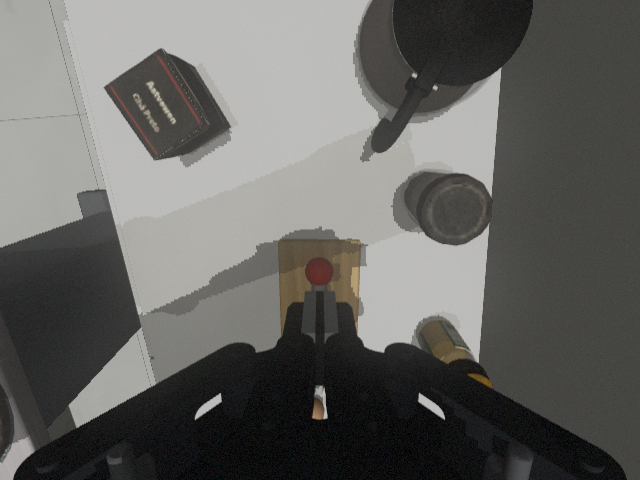

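The wrist view shows the red knob at (319,271), in line with the closed fingertips at (320,310). Nothing is close beside them.

```bash
python3 - <<'E'
from h import *
w=load("wrist1"); print(plane(w,[(319,271)],.159),plane(w,[(282,241),(360,242)],.010))
print(proj(w,[.564,.2105,.159]))
E
```

```text
[[0.56110965 0.209443   0.159     ]] [[0.51928555 0.18664329 0.01      ]
 [0.60285267 0.17956547 0.01      ]]
[323.38476058 269.17087512]
```

>>> move_arm(
  increments=[
    [-0.011, 0.003, 0.05, 0, 0, 0.015, 0],
    [-0.011, 0.003, 0.1, 0, 0, 0.015, 0],
    [-0.011, 0.003, 0.13, 0, 0, 0.015, 0],
    [-0.011, 0.003, 0.16, 0, 0, 0.015, 0],
    [-0.011, 0.003, 0.19, 0, 0, 0.015, 0],
  ],
)

```text
clock: 2.03
ee_pos: [0.562, 0.215, 0.1336]
tool_rot: [[0.078, 0.997, -0.0], [0.997, -0.078, 0.001], [0.001, -0.0, -1.0]]
ft_force: [0.8, 0.5, 1.0]
finger_gap: -0.0
finger_force: 0.5
```

>>> move_arm(
  increments=[
    [0, 0, 0.025, 0, 0, 0, 0],
    [0, 0, 0.05, 0, 0, 0, 0],
    [0, 0, 0.07, 0, 0, 0, 0],
    [0, 0, 0.09, 0, 0, 0, 0],
    [0, 0, 0.1, 0, 0, 0, 0],
  ],
)

```text
clock: 2.45
ee_pos: [0.5626, 0.2132, 0.0831]
tool_rot: [[0.08, 0.997, -0.001], [0.997, -0.08, -0.0], [-0.0, -0.001, -1.0]]
ft_force: [-0.6, -0.4, 1.4]
finger_gap: 0.0003
finger_force: 0.5
```

```bash
python3 - <<'E'
from h import *
go([.5635,.211,.071],85.2)
E
```

```text
t 2.45 pos [562.6 213.2  83.1] yaw 85.4 gap 0.3 F [-0.6 -0.4  1.4] ff 0.5347578087821603
  inc [-0.0042, 0.0022, 0.0242] [-0.0009, 0.0006, 0.0049]
```

>>> move_arm(
  increments=[
    [-0.002, 0, 0.01, 0, 0, 0, 0],
    [-0.002, 0, 0.02, 0, 0, 0, 0],
    [-0.002, 0, 0.025, 0, 0, 0, 0],
    [-0.002, 0, 0.025, 0, 0, 0, 0],
  ],
)

```text
clock: 2.78
ee_pos: [0.5628, 0.212, 0.0715]
tool_rot: [[0.08, 0.997, -0.0], [0.997, -0.08, -0.0], [-0.0, -0.0, -1.0]]
ft_force: [-0.9, -0.8, -0.6]
finger_gap: 0.0003
finger_force: 0.0
```

>>> move_arm(
  increments=[
    [0, 0, 0.004, 0, 0, 0, 0],
    [0, 0, 0.008, 0, 0, 0, 0],
    [0, 0, 0.008, 0, 0, 0, 0],
  ],
)

```text
clock: 3.03
ee_pos: [0.5633, 0.2124, 0.0682]
tool_rot: [[0.08, 0.997, 0.001], [0.997, -0.08, 0.001], [0.001, 0.001, -1.0]]
ft_force: [-0.5, 1.2, 7.3]
finger_gap: -0.0
finger_force: 3.2
```

```bash
python3 - <<'E'
from h import *
go([.5635,.211,.066],85.2)
E
```

```text
t 3.03 pos [563.3 212.4  68.2] yaw 85.4 gap -0.0 F [-0.5  1.2  7.3] ff 3.213199353776872
  inc [-0.0028, 0.0007, 0.0044] [0.0009, -0.0009, 0.0046]
```

>>> move_arm(
  increments=[
    [0, 0, -0.08, 0, 0, 0, 0],
    [0, 0, -0.16, 0, 0, 0, 0],
    [0, 0, -0.24, 0, 0, 0, 0],
    [0, 0, -0.32, 0, 0, 0, 0],
    [0, 0, -0.38, 0, 0, 0, 0],
  ],
)

```text
clock: 3.45
ee_pos: [0.5634, 0.2119, 0.2613]
tool_rot: [[0.081, 0.997, 0.002], [0.997, -0.081, 0.001], [0.002, 0.002, -1.0]]
ft_force: [0.5, 1.1, 0.3]
finger_gap: -0.0001
finger_force: 0.0
```

```bash
python3 - <<'E'
from h import *
a=snap("side","side2"); b=snap("scene","scene2")
cut=lambda c,x0,y0,w,h,s:cv2.resize(c["color"][y0:y0+h,x0:x0+w,::-1],None,fx=s,fy=s,interpolation=cv2.INTER_CUBIC)
cv2.imwrite("pics/crop2.png",np.hstack([cut(a,280,160,100,140,4),cut(b,240,170,100,140,4)]))
go([.5005,-.165,.250],7.7)
go([.5005,-.165,.250],187.7)
print(env.state()["qpos"])
E
```

```text
t 3.55 pos [565.  212.7 263.2] yaw 85.4 gap -0.3 F [ 0.2  0.5 -0.2] ff 0.0
  inc [-0.7634, -0.068, 0.0223] [0.0024, -0.0107, 1.7263]
t 3.55 pos [565.  212.7 263.2] yaw 85.4 gap -0.3 F [ 0.2  0.5 -0.2] ff 0.0
  inc [-0.7634, -0.068, 0.0223] [0.0114, 0.0026, -2.2736]
[-0.88879938  0.31123455  0.53040882  1.77419601 -0.17701089  1.09524566
 -0.37967426]
```

View pics/crop2.png

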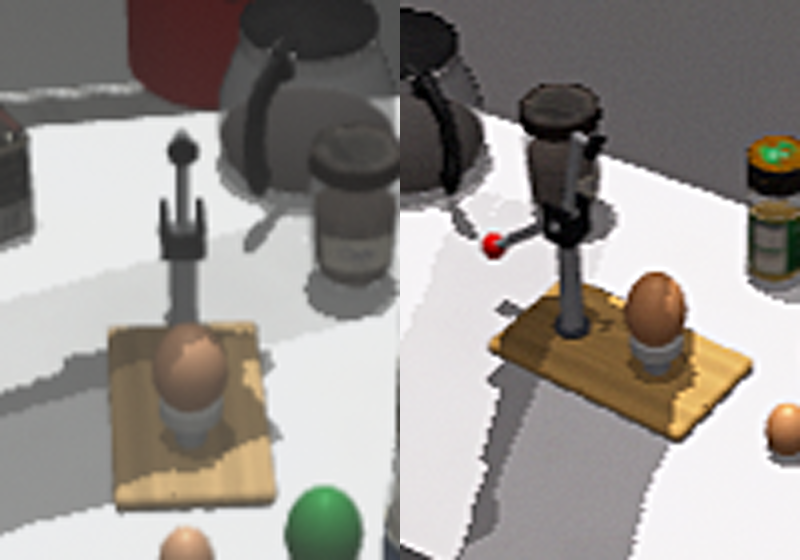

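The crop shows the lever fully down (red knob low at scene (363,231)) and the foot swung up behind the cup, at side (325,197). The egg is free, centred near side (327,251) and scene (303.5,246.6). Next I refine the egg and foot positions and move to the tongs.

```bash
python3 - <<'E'
from h import *
a,b=load("side2"),load("scene2")
print("egg",tri(a,(327.2,251.1),b,(303.5,246.6)), plane(a,(327.2,251.1),.061),plane(b,(303.5,246.6),.061))
print("foot",tri(a,(280+182/4,160+150/4),b,(240+195/4,170+147/4)))
print("knob?",tri(a,(280+182/4,160+230/4),b,(240+93/4,170+244/4)))
E
```

```text
egg (array([0.5530108 , 0.07605416, 0.06028074]), np.float64(0.00113843050852342)) [[0.55333097 0.07632096 0.061     ]] [[0.55139081 0.07483404 0.061     ]]
foot (array([0.55605329, 0.11933789, 0.17189608]), np.float64(0.0020310829569433904))
knob? (array([0.56556775, 0.21272145, 0.05115036]), np.float64(0.005171176303972677))
```

>>> move_arm(
  increments=[
    [-0.38, -0.034, 0.01, 0, 0, 0.75, 85],
    [-0.38, -0.034, 0.01, 0, 0, 0.75, 85],
    [-0.38, -0.034, 0.01, 0, 0, 0.75, 85],
    [-0.38, -0.034, 0.01, 0, 0, 0.75, 85],
    [-0.38, -0.034, 0.01, 0, 0, 0.75, 85],
  ],
)

```text
clock: 3.97
ee_pos: [0.5293, 0.0197, 0.2526]
tool_rot: [[0.629, 0.778, -0.0], [0.778, -0.629, 0.0], [-0.0, -0.0, -1.0]]
ft_force: [1.5, -1.3, -0.8]
finger_gap: 0.0605
finger_force: 0.0
```

```bash
python3 - <<'E'
from h import *
go([.5005,-.165,.230],7.7)
E
```

```text
t 3.97 pos [529.3  19.7 252.6] yaw 51.1 gap 60.5 F [ 1.5 -1.3 -0.8] ff 0.0
  inc [-0.3234, 0.1874, 0.0452] [-0.0002, 0.0003, 0.9635]
```

>>> move_arm(
  increments=[
    [-0.07, 0.04, 0.01, 0, 0, 0.15, 85],
    [-0.14, 0.08, 0.02, 0, 0, 0.3, 85],
    [-0.21, 0.12, 0.03, 0, 0, 0.45, 85],
    [-0.28, 0.16, 0.04, 0, 0, 0.6, 85],
    [-0.32, 0.187, 0.045, 0, 0, 0.75, 85],
  ],
)

```text
clock: 4.38
ee_pos: [0.5029, -0.1632, 0.23]
tool_rot: [[0.954, 0.299, 0.0], [0.299, -0.954, -0.0], [-0.0, 0.0, -1.0]]
ft_force: [0.4, -0.1, -0.0]
finger_gap: 0.085
finger_force: 0.0
```

>>> move_arm(
  increments=[
    [0, 0, 0, 0, 0, 0.15, 85],
    [0, 0, 0, 0, 0, 0.21, 85],
    [0, 0, 0, 0, 0, 0.21, 85],
    [0, 0, 0, 0, 0, 0.21, 85],
  ],
)

```text
clock: 4.72
ee_pos: [0.5046, -0.1592, 0.23]
tool_rot: [[0.989, 0.149, -0.0], [0.149, -0.989, -0.0], [-0.0, 0.0, -1.0]]
ft_force: [-0.2, -0.1, 0.1]
finger_gap: 0.085
finger_force: 0.0
```

```bash
python3 - <<'E'
from h import *
go([.5005,-.165,.100],7.7)
w=snap("wrist","wrist3"); print(proj(w,[.5005,-.165,.04]),proj(w,[.59,-.153,.04]))
E
```

```text
t 4.72 pos [ 504.6 -159.2  230. ] yaw 8.6 gap 85.0 F [-0.2 -0.1  0.1] ff 0.0
  inc [-0.0098, 0.0102, 0.2601] [0.0001, 0.0006, 0.0197]
[324.77480309 221.32909168] [326.97911787 122.86582928]
```

View pics/wrist3.png

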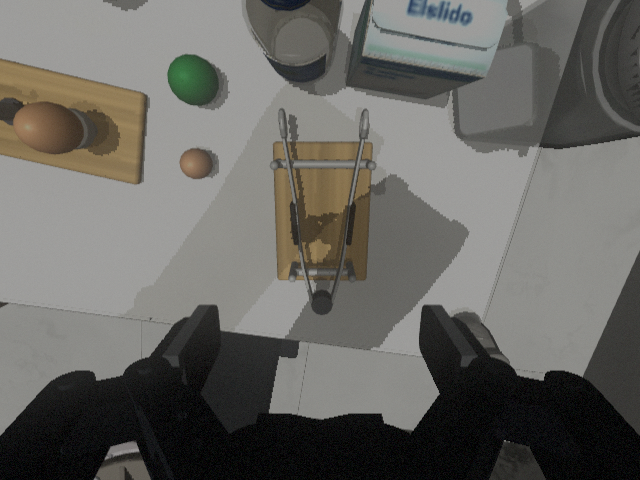

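The tongs lie heel at (321,302), pads at (294,224) and (350,225), and loops at (282,124) and (364,124). That is aligned with the fingers, with all four pins clear of the pads.

```bash
python3 - <<'E'
from h import *
w=load("wrist3"); P=plane(w,[(294.5,224),(350,225),(321.5,302),(282.5,124),(364,124)],.042); print(P)
m=(P[0]+P[1])/2; l=(P[3]+P[4])/2; print(m,l,np.degrees(np.arctan2(*(l-P[2])[[1,0]])),np.linalg.norm(l-P[2]),np.linalg.norm(P[0]-P[1]))
E
```

```text
[[ 0.49396733 -0.13637491  0.042     ]
 [ 0.50104339 -0.18958347  0.042     ]
 [ 0.41531068 -0.17484474  0.042     ]
 [ 0.58308616 -0.11410224  0.042     ]
 [ 0.59391732 -0.18558369  0.042     ]]
[ 0.49750536 -0.16297919  0.042     ] [ 0.58850174 -0.14984296  0.042     ] 8.214441830771156 0.17498638190077384 0.05367700848158263
```

>>> move_arm(
  increments=[
    [-0.006, 0.003, 0.07, 0, 0, 0.01, 85],
    [-0.013, 0.006, 0.14, 0, 0, 0.01, 85],
    [-0.013, 0.006, 0.21, 0, 0, 0.01, 85],
    [-0.013, 0.006, 0.26, 0, 0, 0.01, 85],
    [-0.013, 0.006, 0.28, 0, 0, 0.01, 85],
  ],
)

```text
clock: 5.18
ee_pos: [0.4971, -0.1626, 0.0873]
tool_rot: [[0.99, 0.142, -0.004], [0.142, -0.99, 0.0], [-0.004, -0.001, -1.0]]
ft_force: [-0.4, 0.8, -0.6]
finger_gap: 0.0848
finger_force: 0.0
```

>>> move_arm(
  increments=[
    [0, 0, 0, 0, 0, 0, 85],
    [0, 0, 0, 0, 0, 0, 85],
  ],
)

```text
clock: 5.35
ee_pos: [0.499, -0.1636, 0.091]
tool_rot: [[0.99, 0.14, 0.0], [0.14, -0.99, -0.0], [0.0, 0.0, -1.0]]
ft_force: [0.6, -0.4, 1.1]
finger_gap: 0.0849
finger_force: 0.0
```

```bash
python3 - <<'E'
from h import *
go([.4985,-.163,.028],8.2)
E
```

```text
t 5.35 pos [ 499.  -163.6   91. ] yaw 8.0 gap 84.9 F [ 0.6 -0.4  1.1] ff 0.0
  inc [-0.0009, -0.0014, 0.1261] [0.0003, -0.0, -0.0037]
```

>>> move_arm(
  increments=[
    [-0.001, -0.001, 0.04, 0, 0, 0, 85],
    [-0.001, -0.001, 0.08, 0, 0, 0, 85],
    [-0.001, -0.001, 0.11, 0, 0, 0, 85],
    [-0.001, -0.001, 0.128, 0, 0, 0, 85],
    [-0.001, -0.001, 0.128, 0, 0, 0, 85],
  ],
)

```text
clock: 5.77
ee_pos: [0.4985, -0.1628, 0.0264]
tool_rot: [[0.99, 0.14, 0.0], [0.14, -0.99, 0.0], [0.0, -0.0, -1.0]]
ft_force: [-1.2, 0.1, 0.1]
finger_gap: 0.085
finger_force: 0.0
```

>>> move_arm(
  increments=[
    [0, 0, 0, 0, 0, 0, 66],
    [0, 0, 0, 0, 0, 0, 60],
    [0, 0, 0, 0, 0, 0, 56],
    [0, 0, 0, 0, 0, 0, 54],
    [0, 0, 0, 0, 0, 0, 54],
  ],
  squeeze=30,
)

```text
clock: 6.18
ee_pos: [0.4993, -0.1632, 0.0277]
tool_rot: [[0.99, 0.139, 0.002], [0.139, -0.99, -0.0], [0.002, 0.001, -1.0]]
ft_force: [-0.4, 0.1, 7.1]
finger_gap: 0.054
finger_force: 4.3
```

>>> move_arm(
  increments=[
    [0, 0, 0, 0, 0, 0, 54],
    [0, 0, 0, 0, 0, 0, 54],
    [0, 0, 0, 0, 0, 0, 54],
  ],
)

```text
clock: 6.43
ee_pos: [0.4993, -0.1632, 0.0277]
tool_rot: [[0.99, 0.139, 0.002], [0.139, -0.99, -0.0], [0.002, 0.001, -1.0]]
ft_force: [1.2, -0.2, 7.5]
finger_gap: 0.0538
finger_force: 4.3
```

```bash
python3 - <<'E'
from h import *
go([.4985,-.163,.028],8.2)
w=snap("wrist","wrist4")
E
```

```text
t 6.43 pos [ 499.3 -163.2   27.7] yaw 8.0 gap 53.8 F [ 1.2 -0.2  7.5] ff 4.265529846888967
  inc [-0.0015, -0.0006, -0.0006] [0.0008, -0.003, -0.0043]
```

View pics/wrist4.png

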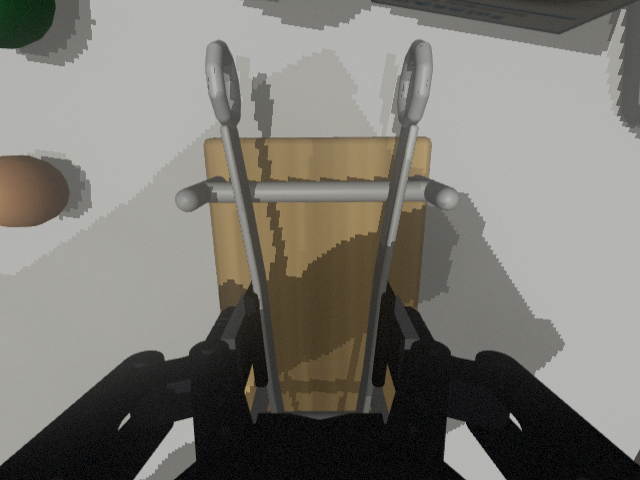

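The fingers hold both pads, with the loops open and symmetric at (223,83) and (415,83). Lifting.

>>> move_arm(
  increments=[
    [0, 0, -0.01, 0, 0, 0, 53.5],
    [0, 0, -0.03, 0, 0, 0, 53.5],
    [0, 0, -0.06, 0, 0, 0, 53.5],
    [0, 0, -0.1, 0, 0, 0, 53.5],
    [0, 0, -0.14, 0, 0, 0, 53.5],
  ],
)

```text
clock: 6.9
ee_pos: [0.4978, -0.1631, 0.0979]
tool_rot: [[0.99, 0.139, -0.0], [0.139, -0.99, -0.0], [-0.0, -0.0, -1.0]]
ft_force: [-0.3, -0.0, -0.2]
finger_gap: 0.0537
finger_force: 6.1
```

>>> move_arm(
  increments=[
    [0, 0, -0.04, 0, 0, 0, 53.5],
    [0, 0, -0.08, 0, 0, 0, 53.5],
    [0, 0, -0.12, 0, 0, 0, 53.5],
    [0, 0, -0.14, 0, 0, 0, 53.5],
    [0, 0, -0.14, 0, 0, 0, 53.5],
  ],
)

```text
clock: 7.32
ee_pos: [0.4991, -0.1631, 0.1687]
tool_rot: [[0.99, 0.139, 0.003], [0.139, -0.99, 0.0], [0.003, 0.0, -1.0]]
ft_force: [0.8, -0.0, -1.4]
finger_gap: 0.0533
finger_force: 6.1
```

```bash
python3 - <<'E'
from h import *
go([.463,.06,.17],8.0)
w=snap("wrist","wrist5"); a=snap("side","side5"); b=snap("scene","scene5")
cut=lambda c,x0,y0,w,h,s:cv2.resize(c["color"][y0:y0+h,x0:x0+w,::-1],None,fx=s,fy=s,interpolation=cv2.INTER_CUBIC)
cv2.imwrite("pics/crop5.png",np.hstack([cut(a,240,220,160,150,2.5)[:375],cut(b,320,220,100,150,2.5)[:375],cut(w,180,0,270,640,.0+.5859)[:281].repeat(1,0) if 0 else np.zeros((375,2,3),np.uint8)]))
w2=cut(w,150,0,340,200,1.1); print(w2.shape)
im=cv2.imread("pics/crop5.png"); H=np.zeros((600,max(im.shape[1],w2.shape[1]),3),np.uint8); H[:375,:im.shape[1]]=im; H[376:376+220,:w2.shape[1]]=w2; cv2.imwrite("pics/crop5.png",H)
E
```

```text
t 7.32 pos [ 499.1 -163.1  168.7] yaw 8.0 gap 53.3 F [ 0.8 -0.  -1.4] ff 6.090869000181556
  inc [-0.0093, -0.4519, -0.0028] [0.0001, -0.0045, 0.0001]
(220, 374, 3)
```

View pics/crop5.png

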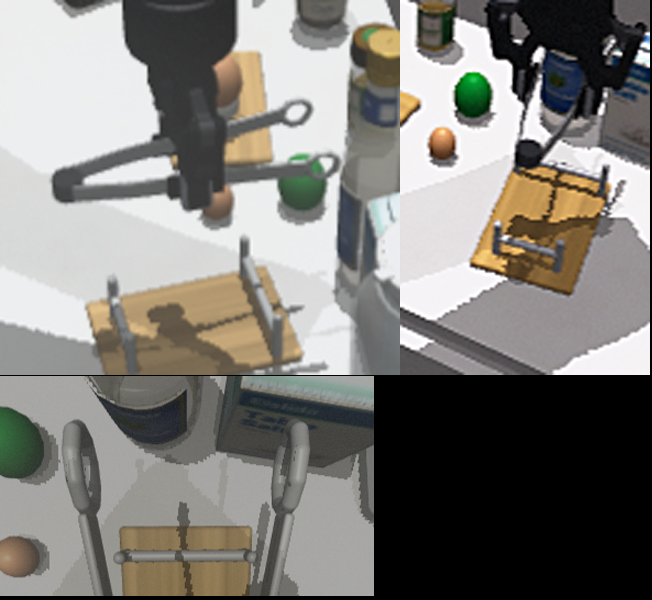

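```bash
python3 - <<'E'
from h import *
w=load("wrist5"); s=env.state()
P=plane(w,[(224.5,83.6),(414.5,83.6)],s["ee_pos"][2]+.0123); print(P,P.mean(0)); print("tool frame",s["tool_rot"].T@(P.mean(0)-s["ee_pos"]))
w=load("wrist4");P=plane(w,[(223,83.),(415,83.)],.04); print("before",s["tool_rot"].T@(P.mean(0)-[.4993,-.1632,.0277]))
sd=load("side0")
for n,p in(("tea",(272,214)),("smallegg",(327,303)),("green",(361,299))): print(n,plane(sd,p,0))
go([.432,.0575,.169],8.0)
E
```

```text
[[ 0.58588851 -0.1187234   0.1780221 ]
 [ 0.59483292 -0.18211612  0.1780221 ]] [ 0.59036072 -0.15041976  0.1780221 ]
tool frame [ 0.09332678  0.00095572 -0.01235738]
before [ 9.18909670e-02  2.65836334e-05 -1.23560915e-02]
tea [[4.41650298e-01 3.26475889e-01 1.11022302e-16]]
smallegg [[ 0.53916506 -0.02421671  0.        ]]
green [[ 6.13092180e-01 -2.20287021e-02  1.11022302e-16]]
t 7.47 pos [ 497.8 -162.5  165.7] yaw 8.0 gap 53.4 F [ 1.  -0.1 -1.5] ff 6.088709923205897
  inc [-0.0689, -0.4541, -0.0063] [-0.0006, 0.0008, 0.0006]
```

>>> move_arm(
  increments=[
    [-0.01, -0.05, 0, 0, 0, 0, 53.5],
    [-0.02, -0.11, 0, 0, 0, 0, 53.5],
    [-0.03, -0.17, 0, 0, 0, 0, 53.5],
    [-0.04, -0.23, 0, 0, 0, 0, 53.5],
    [-0.05, -0.29, 0, 0, 0, 0, 53.5],
  ],
)

```text
clock: 7.88
ee_pos: [0.4519, -0.0219, 0.1653]
tool_rot: [[0.99, 0.139, -0.002], [0.139, -0.99, -0.001], [-0.002, 0.001, -1.0]]
ft_force: [1.7, -0.1, -0.8]
finger_gap: 0.0538
finger_force: 6.1
```

>>> move_arm(
  increments=[
    [-0.008, -0.05, 0, 0, 0, 0, 53.5],
    [-0.016, -0.1, 0, 0, 0, 0, 53.5],
    [-0.022, -0.14, 0, 0, 0, 0, 53.5],
    [-0.025, -0.16, 0, 0, 0, 0, 53.5],
    [-0.025, -0.16, 0, 0, 0, 0, 53.5],
  ],
)

```text
clock: 8.3
ee_pos: [0.4286, 0.0566, 0.1655]
tool_rot: [[0.99, 0.142, -0.002], [0.142, -0.99, -0.001], [-0.002, 0.0, -1.0]]
ft_force: [0.4, 0.6, -1.3]
finger_gap: 0.0537
finger_force: 6.1
```

```bash
python3 - <<'E'
from h import *
go([.4296,.0578,.0487],8.0)
E
```

```text
t 8.3 pos [428.6  56.6 165.5] yaw 8.2 gap 53.7 F [ 0.4  0.6 -1.3] ff 6.09036541194655
  inc [0.0028, -0.0022, 0.2336] [0.0005, 0.0021, 0.0041]
```

>>> move_arm(
  increments=[
    [0.003, -0.002, 0.04, 0, 0, 0, 53.5],
    [0.003, -0.002, 0.09, 0, 0, 0, 53.5],
    [0.003, -0.002, 0.14, 0, 0, 0, 53.5],
    [0.003, -0.002, 0.18, 0, 0, 0, 53.5],
    [0.003, -0.002, 0.2, 0, 0, 0, 53.5],
  ],
)

```text
clock: 8.72
ee_pos: [0.4297, 0.0543, 0.0635]
tool_rot: [[0.99, 0.138, -0.003], [0.138, -0.99, -0.003], [-0.004, 0.002, -1.0]]
ft_force: [-0.5, 0.8, -0.9]
finger_gap: 0.0536
finger_force: 6.1
```

>>> move_arm(
  increments=[
    [0, 0, 0.02, 0, 0, 0, 53.5],
    [0, 0, 0.034, 0, 0, 0, 53.5],
    [0, 0, 0.034, 0, 0, 0, 53.5],
    [0, 0, 0.034, 0, 0, 0, 53.5],
  ],
)

```text
clock: 9.05
ee_pos: [0.4309, 0.0551, 0.0491]
tool_rot: [[0.99, 0.138, -0.001], [0.138, -0.99, -0.001], [-0.001, 0.001, -1.0]]
ft_force: [-0.2, 0.6, -1.1]
finger_gap: 0.0534
finger_force: 6.1
```

```bash
python3 - <<'E'
from h import *
go([.4613,.0622,.0487],8.0)
w=snap("wrist","wrist6"); print(proj(w,[.5525,.0745,.061]))
E
```

```text
t 9.05 pos [430.9  55.1  49.1] yaw 7.9 gap 53.4 F [-0.2  0.6 -1.1] ff 6.091027053189464
  inc [0.0622, -0.0057, 0.0007] [0.0009, 0.0013, -0.0012]
[310.8566323  -29.88393728]
```

View pics/wrist6.png

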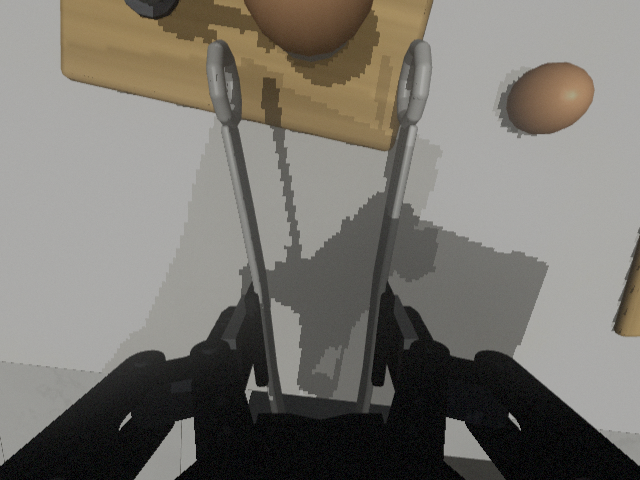

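The wrist view shows the egg at the top, centred at u≈310, and the loops centred at u≈319, so the tongs need 3 mm to the left. I make that shift and then advance.

>>> move_arm(
  increments=[
    [0, -0.006, 0, 0, 0, 0, 53.5],
    [0.015, -0.006, 0, 0, 0, 0, 53.5],
    [0.03, -0.006, 0, 0, 0, 0, 53.5],
    [0.045, -0.006, 0, 0, 0, 0, 53.5],
    [0.056, -0.006, 0, 0, 0, 0, 53.5],
  ],
)

```text
clock: 9.52
ee_pos: [0.4599, 0.0632, 0.0496]
tool_rot: [[0.99, 0.14, 0.001], [0.14, -0.99, 0.0], [0.001, 0.0, -1.0]]
ft_force: [0.2, -0.1, -1.0]
finger_gap: 0.0535
finger_force: 6.1
```

>>> move_arm(
  increments=[
    [0.005, 0, 0, 0, 0, 0, 53.5],
    [0.006, 0, 0, 0, 0, 0, 53.5],
    [0.006, 0, 0, 0, 0, 0, 53.5],
  ],
)

```text
clock: 9.77
ee_pos: [0.4613, 0.063, 0.0492]
tool_rot: [[0.99, 0.139, -0.0], [0.139, -0.99, -0.0], [-0.0, 0.0, -1.0]]
ft_force: [-1.0, 0.3, -1.8]
finger_gap: 0.0536
finger_force: 6.1
```

```bash
python3 - <<'E'
from h import *
go([.4613,.0622,.0487],8.0)
w=snap("wrist","wrist7"); a=snap("side","side7"); b=snap("scene","scene7")
cut=lambda c,x0,y0,w,h,s:cv2.resize(c["color"][y0:y0+h,x0:x0+w,::-1],None,fx=s,fy=s,interpolation=cv2.INTER_CUBIC)
H=np.zeros((600,800,3),np.uint8); H[:400,:400]=cut(a,270,190,100,100,4); H[:400,400:]=cut(b,255,190,100,100,4); H[400:,:600]=cut(w,170,0,300,100,2)
cv2.imwrite("pics/crop7.png",H)
E
```

```text
t 9.77 pos [461.3  63.   49.2] yaw 8.0 gap 53.6 F [-1.   0.3 -1.8] ff 6.088996147736907
  inc [-0.0003, 0.0016, 0.001] [0.0003, 0.0004, -0.0003]
```

View pics/crop7.png

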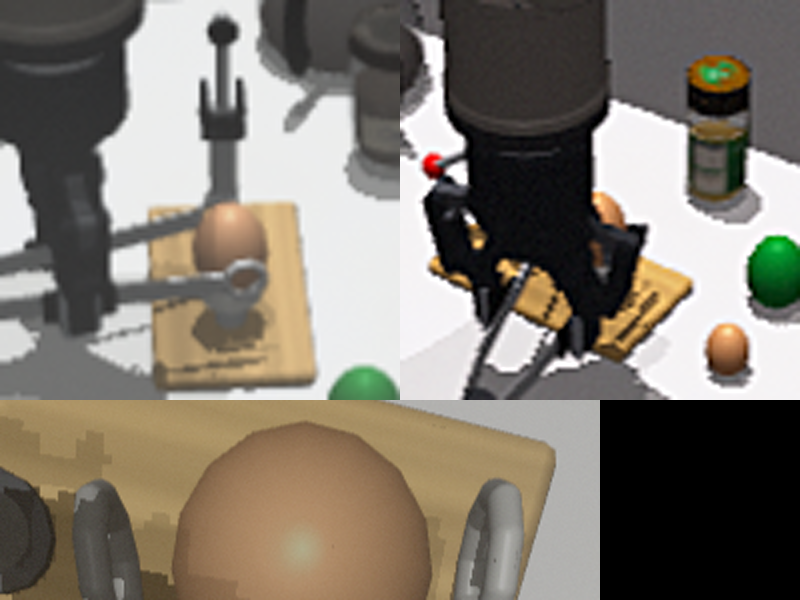

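This is the tenth and last view. The loops straddle the egg: inner edges at crop u 140 and 457, egg 173–432, so there is clearance on both sides. The side view puts the loop height level with the egg's middle. Closing on the egg now.

>>> move_arm(
  increments=[
    [0, 0, 0, 0, 0, 0, 50],
    [0, 0, 0, 0, 0, 0, 48],
    [0, 0, 0, 0, 0, 0, 46],
    [0, 0, 0, 0, 0, 0, 44],
    [0, 0, 0, 0, 0, 0, 42],
  ],
  squeeze=30,
)

```text
clock: 10.33
ee_pos: [0.4614, 0.063, 0.0494]
tool_rot: [[0.99, 0.139, 0.0], [0.139, -0.99, -0.0], [0.0, 0.0, -1.0]]
ft_force: [-0.7, -1.3, 1.0]
finger_gap: 0.0429
finger_force: 30.3
```

>>> move_arm(
  increments=[
    [0, 0, 0, 0, 0, 0, 40],
    [0, 0, 0, 0, 0, 0, 40],
    [0, 0, 0, 0, 0, 0, 40],
    [0, 0, 0, 0, 0, 0, 40],
  ],
)

```text
clock: 10.67
ee_pos: [0.4614, 0.0631, 0.0493]
tool_rot: [[0.99, 0.139, 0.0], [0.139, -0.99, -0.0], [0.0, 0.0, -1.0]]
ft_force: [0.1, -1.0, 0.2]
finger_gap: 0.0435
finger_force: 30.3
```

>>> move_arm(
  increments=[
    [0, 0, -0.008, 0, 0, 0, 40],
    [0, 0, -0.02, 0, 0, 0, 40],
    [0, 0, -0.04, 0, 0, 0, 40],
    [0, 0.004, -0.06, 0, 0, 0, 40],
    [0, 0.008, -0.08, 0, 0, 0, 40],
  ],
)

```text
clock: 11.08
ee_pos: [0.462, 0.0591, 0.0906]
tool_rot: [[0.99, 0.139, 0.0], [0.139, -0.99, 0.0], [0.0, -0.0, -1.0]]
ft_force: [0.1, 0.2, -1.8]
finger_gap: 0.0435
finger_force: 30.8
```

```bash
python3 - <<'E'
from h import *
go([.4614,.043,.149],8.0)
w=snap("wrist","wrist8"); a=snap("side","side8")
def egg(c,x0,y0,x1,y1):
    h=cv2.cvtColor(c["color"],cv2.COLOR_RGB2HSV); m=cv2.inRange(h,(3,60,60),(13,190,255)); k=np.zeros_like(m); k[y0:y1,x0:x1]=m[y0:y1,x0:x1]
    n,l,st,ce=cv2.connectedComponentsWithStats(k); i=1+np.argmax(st[1:,4]); return st[i],np.round(ce[i],1)
for n in("side7","side8"): print(n,egg(load(n),310,200,350,275))
for n in("wrist7","wrist8"): print(n,egg(load(n),200,0,440,150))
E
```

```text
t 11.08 pos [462.   59.1  90.6] yaw 8.0 gap 43.5 F [ 0.1  0.2 -1.8] ff 30.76079785823822
  inc [-0.0057, 0.0317, -0.1168] [-0.0002, -0.0004, 0.0001]
side7 (array([319, 240,  17,  18, 200], dtype=int32), array([326.3, 249.5]))
side8 (array([319, 225,  18,  17, 185], dtype=int32), array([326.8, 233.9]))
wrist7 (array([372, 108,   5,   5,  10], dtype=int32), array([374.3, 109.7]))
wrist8 (array([372,  61,  10,  30,  92], dtype=int32), array([377.1,  74.8]))
```

>>> move_arm(
  increments=[
    [0, 0.006, -0.02, 0, 0, 0, 40],
    [0, 0.012, -0.05, 0, 0, 0, 40],
    [0, 0.018, -0.08, 0, 0, 0, 40],
    [0, 0.022, -0.105, 0, 0, 0, 40],
    [0, 0.022, -0.116, 0, 0, 0, 40],
  ],
)

```text
clock: 11.6
ee_pos: [0.4639, 0.0478, 0.1489]
tool_rot: [[0.99, 0.138, 0.001], [0.138, -0.99, 0.001], [0.001, -0.0, -1.0]]
ft_force: [-0.1, -0.3, -1.1]
finger_gap: 0.0429
finger_force: 31.0
```

>>> move_arm(
  increments=[
    [0, 0, 0, 0, 0, 0, 40],
    [0, 0, 0, 0, 0, 0, 40],
    [0, 0, 0, 0, 0, 0, 40],
    [0, 0, 0, 0, 0, 0, 40],
    [0, 0, 0, 0, 0, 0, 40],
  ],
)

```text
clock: 12.02
ee_pos: [0.4631, 0.0482, 0.1468]
tool_rot: [[0.99, 0.139, -0.001], [0.139, -0.99, -0.001], [-0.001, 0.001, -1.0]]
ft_force: [0.7, -0.2, -1.7]
finger_gap: 0.0436
finger_force: 31.0
```

```bash
python3 - <<'E'
from h import *
go([.4614,.048,.149],8.0)
a=snap("side","side9"); b=snap("scene","scene9")
s=env.state(); e=s["ee_pos"]+s["tool_rot"]@np.array([.092,0,-.012]); print("egg expected",e,"side px",proj(a,e),"scene px",proj(b,e))
for n,c in(("side",a),("scene",b)):
    m=cv2.inRange(cv2.cvtColor(c["color"],cv2.COLOR_RGB2HSV),(3,60,60),(13,190,255)); k,l,st,ce=cv2.connectedComponentsWithStats(m)
    for i in range(1,k):
        if st[i,4]>30 and 280<ce[i][0]<380: print(n,st[i],np.round(ce[i],1))
# lever/foot unchanged?
d0=load("side7")["color"].astype(int); d=np.abs(d0-a["color"].astype(int)).max(2)
print("change round head/foot", (d[190:230,318:335]>40).sum(), "small eggs", (d[280:310,315:375]>40).sum())
E
```

```text
t 12.02 pos [463.1  48.2 146.8] yaw 8.0 gap 43.6 F [ 0.7 -0.2 -1.7] ff 30.951240062713623
  inc [-0.0035, -0.0001, -0.0044] [0.0007, 0.0012, -0.0]
egg expected [0.55438063 0.06093194 0.15891791] side px [328.10881762 218.68694848] scene px [308.42778869 217.87467128]
side [319 208  19  16 196] [327.3 215.8]
side [320 291  13  16 147] [326.  299.2]
scene [331 271  11  13  85] [336.3 278. ]
change round head/foot 303 small eggs 150
```

```bash
python3 -c "
from rig import env; print(env.finish_job())"
```

```text
the job is handed in; nothing more can be done
None
```

The job is handed in at about 12 s on the robot's clock: the lever is fully down and the brown egg is held in the tongs about 10 cm above its cup, about 20 mm clear of the raised foot by my measurements; no verdict came back.

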